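# Make up two spray-job kits in the paint mixing room

## Task

Make up the two spray-job kits from the stock on the bench. In the tray that has the aluminium filter seat, stand the tall slim tin upright in the free pocket and put the filter holder into its seat, turned so that its key drops fully home; in the other tray, stand the low wide tin in the square pocket and the flat rectangular can in the narrow pocket, both upright on the tray floor. Leave the slim bottle, the large paint tin and the stack of cups where they stand.

Things in the scene. Friction and masses are not known exactly. Their poses are not given: they have to be found in the camera images.
- filter_tray: Fixed plastic job tray (grey floor, black rim) with two equal square pockets, one of them (+x end) holding the aluminium filter seat block. 192 x 92 mm outside (long side along its x), rim 15 mm high, floor 4 mm thick, walls 4 mm, flat bar 16 mm wide between the pockets. Pockets are 84 x 84 mm inside: the free one is centred at x = -50 mm, the one with the seat at x = +50 mm (y = 0). Origin: centre of the underside, on the bench.
- plain_tray: Fixed plastic job tray (grey floor, black rim) with two empty pockets of different size: 166 x 92 mm outside (long side along its x), rim 15 mm high, floor 4 mm thick, walls 4 mm, bar 16 mm wide between the pockets. Square pocket 84 x 84 mm inside, centred at x = -37 mm; narrow pocket 58 mm (x) by 84 mm (y) inside, centred at x = +50 mm. Origin: centre of the underside, on the bench.
- filter_seat: Aluminium block 64 x 50 x 20 mm fixed on the floor of the filter tray, turned a little in its pocket. In its top, in the middle, a rectangular keyway 46 mm (along its x) by 24 mm (along its y), 16 mm deep, with a 3 mm chamfer round its mouth. Origin: centre of the underside, so the mouth of the keyway is 20 mm above it (24 mm above the bench).
- filter_holder: Spray-gun filter holder, 90 g, 47 mm tall, standing on its key: a steel key (rectangular tongue) 40 mm (x) by 18 mm (y), 14 mm high; above it a steel disc 48 mm across, 5 mm thick; on top an upright grey plastic grip bar 38 mm long (along x), 16 mm thick (y), from 19 to 47 mm high. Grip bar and key lie in line along x. Either way round fits. Origin: centre of the key's underside. Seated, the disc lies on the block and the origin is 6 mm above the seat's origin.
- tall_tin: Tall slim round steel tin with a paper label and press lid, 54 mm in diameter, 88 mm high, about 0.3 kg. Origin: centre of the underside, z up its axis.
- squat_tin: Low wide round steel tin with a paper label and press lid, 62 mm in diameter, 55 mm high, about 0.25 kg. Origin: centre of the underside, z up its axis.
- flat_can: Flat rectangular steel can with a paper label, 36 mm thick (x) by 60 mm wide (y), body 88 mm high, with a black round cap 20 mm across, 12 mm high, 15 mm off centre towards +y. About 0.3 kg. Origin: centre of the underside.
- bottle: Slim round bottle with a black cap, 38 mm in diameter, 105 mm high, standing loose among the stock; not part of either kit. Origin: centre of the underside.
- big_tin: Bystander: large round paint tin, 106 mm in diameter, 125 mm high, 1.3 kg, loose, off to one side. Origin: centre of the underside.
- cup_stack: Bystander: nested stack of white mixing cups, 88 mm across, 135 mm high, loose, off to the other side. Origin: centre of the underside.
Things that resemble listed ones, but are neither listed nor needed, are in the scene too. Leave any red look-alike of the filter_holder alone.

How it is judged:
By the outcome, as a careful person would: the job done as asked, in the order asked, and still so for the second after the job is handed in, with the robot touching nothing.
It also fails if it takes over 106 s, if anything falls off the work surface, if the arm or the gripper's body presses on something with over 40 N, if the wrist force passes 120 N, or if a joint passes its speed limit or range.

## Robot

A 6-joint arm with a two-finger parallel gripper is mounted at the origin on the work surface. World frame = base frame: x ahead of the robot, y to its left, z up, the work surface at z = 0. Lengths are in m, angles in rad, forces in N, time in s.
With the tool pointing down it reaches from about 0.25 to 0.725 m from the base axis. Payload 4 kg.
Tool frame: the origin (TCP) lies at the very end of the fingers, on their centre line; the grasp point (between the pads) lies bot.grasp_offset behind it (bot.grasp_offset is the distance from the TCP to the grasp point, in m); z points along the fingers, y is the direction in which the jaws open and shut (so a half turn about z gives the same grasp; the last joint's range is limited). The gripper opens to 85 mm and grips with 20 to 120 N. Pads are 22 mm wide; open, the fingers measure 114 mm over their backs; the gripper's body (76 mm by 85 mm) begins 54 mm behind the grasp point. The pads swing forward as they close: fully open they stand 13 mm farther back than shut.
Start: joints at [1.209, 0.241, 0.005, 1.335, 0, 1.571], TCP at [0.177, 0.468, 0.231] pointing down, gripper open.
Joint ranges: [-2.72, 2.72], [-1.05, 1.87], [-1.09, 1.28], [-1.99, 2.15], [-1.42, 1.44], [-3.14, 3.14]. Speed limits (rad/s): [2.79, 2.79, 3.14, 3.14, 3.14, 3.14].

## Interface

Orientations are given as a unit quaternion [x, y, z, w].
In Python, from workcell import bot gives the robot as it stands. The module is installed in compiled form; this text tells all that it offers.
- The arm moves only by the shell command python3 -m jog 'ROWS' [OPENING]. ROWS is JSON, a list that holds one entry, the list of rows, each a list of 6 numbers: the shift along the tool's x, y, z in m, then the turn, a rotation vector about the tool's x, y, z in degrees. In form: [[[dx, dy, dz, wx, wy, wz], ...]]. A call has 1 to 12 rows; each row shifts and turns the pose as measured when the row begins, along the tool's axes as they then stand; what a row does not reach is not made up. A row lasts 1/8 s, in which the tool goes at most 62.5 mm and 10.7 degrees, less where a joint would pass 70% of its speed; a pose out of reach is approached as far as the arm can. A call is refused whole if a number of a shift passes 0.0625 or a number of a turn 10.7, either way. A call with a gripper value outside its range is refused whole. OPENING is the finger opening in m, from 0 to 0.0854, set as the call begins (- or left out, the last holds). The fingers move at their own pace and stop on an object; the grip force is fixed at half the most. Time passes only in rows, so rows that do not move let the fingers close. It gives the time, the measured TCP pose, the force and the opening at its end, in the units of the state.
- bot.get_obs(): the state, without advancing time (a new reading comes with each control period).
- bot.camera(name): name is "scene" or "top" or "wrist"; returns a dict with "pixels" (480x640x3 uint8, red, green, blue), "fx", "fy", "cx", "cy" (pixels), "k1" (the pictures are not rectified: a ray, as slopes to the right and down, at radius r is drawn at 1 + k1 r^2 times it, then the intrinsics apply), "rvec" (rotation vector, rad) and "tvec" (3), from world to camera coordinates, as OpenCV has them. Camera axes: x right, y down, z forward; pixel columns grow to the right and rows downward; lengths in m; the calibration is good to about 2 mm. A picture is of the moment at which its call begins. There is no depth.
- bot.job_done(): hands the job in, once; it reports no verdict.
The state is a dict: "clock": time; "joint_pos": joint angles; "joint_vel": joint speeds; "tau": joint torques, N m; "eef_pos": TCP position; "tool_rot": TCP orientation; "ft_force": force on the tool from outside, world axes, zero at the start; "ft_torque": the same for the moment, N m; "grip_width": finger opening in m.
Only numpy, scipy, OpenCV 4.12 (cv2) and the standard library are available. Lean on these libraries where they do the work, as an engineer would, in place of code of your own. Each camera call takes 0.05 s, during which the arm holds its last target. There are 200 camera calls.

## Working session

There is one attempt and no reset: what is moved stays moved. The work goes in short steps, Python scripts to look and compute and a shell command to move; the robot and the scene stay as the last step left them, time stands still between calls to the robot, and variables do not carry over. Pictures are saved under pics/ and viewed, on a budget of 14 in all, crops included, one or two more only if the job needs it, and the job is handed in when it is done.

```bash
mkdir -p pics; cat > h.py <<'E'
from workcell import bot
import numpy as np, cv2, pickle
from scipy.spatial.transform import Rotation as R
def snap(name,fn):
    c=bot.camera(name); c['pixels']=np.array(c['pixels']); cv2.imwrite(f'pics/{fn}.png',c['pixels'][:,:,::-1]); pickle.dump(c,open(f'pics/{fn}.pkl','wb')); return c
def load(fn): return pickle.load(open(f'pics/{fn}.pkl','rb'))
def ray(c,uv):
    d=np.array([(uv[0]-c['cx'])/c['fx'],(uv[1]-c['cy'])/c['fy']]); s=d.copy()
    for _ in range(20): s=d/(1+c['k1']*(s@s))
    M=R.from_rotvec(np.ravel(c['rvec'])).as_matrix(); t=np.ravel(c['tvec'])
    return -M.T@t, M.T@np.array([s[0],s[1],1])
def atz(c,uv,z):
    o,d=ray(c,uv); return o+d*(z-o[2])/d[2]
def tri(obs):
    A=np.zeros((3,3));b=np.zeros(3);L=[]
    for c,uv in obs:
        o,d=ray(c,uv); d=d/np.linalg.norm(d); P=np.eye(3)-np.outer(d,d); A+=P;b+=P@o;L.append((o,P))
    x=np.linalg.solve(A,b); return x,[float(np.linalg.norm(P@(x-o))) for o,P in L]
def proj(c,X):
    M=R.from_rotvec(np.ravel(c['rvec'])).as_matrix(); p=M@np.array(X)+np.ravel(c['tvec']); s=p[:2]/p[2]; s=s*(1+c['k1']*(s@s))
    return np.array([s[0]*c['fx']+c['cx'],s[1]*c['fy']+c['cy']])
E
python3 - <<'E'
from h import *
for n in ('top','scene','wrist'):
    c=snap(n,n+'0'); print(n,c['fx'],c['k1'],np.round(ray(c,(320,240)),3))
s=bot.get_obs(); print(s['eef_pos'],s['tool_rot'],bot.grasp_offset,s['clock'])
E
```

```text
top 596.9657058471392 -0.1032989349189454 [[ 0.431  0.003  1.397]
 [ 0.093 -0.023 -0.996]]
scene 494.373005620599 -0.08570036865273971 [[ 1.102  0.206  1.04 ]
 [-0.482 -0.174 -0.859]]
wrist 415.3986901296787 -0.04732727741939997 [[ 0.1    0.496  0.374]
 [ 0.302 -0.122 -0.945]]
[0.17681799 0.46720042 0.23063455] [ 1.79924407e-01  9.83680123e-01 -7.74633595e-04 -1.51598586e-04] 0.0187 0.15
```

View pics/top0.png

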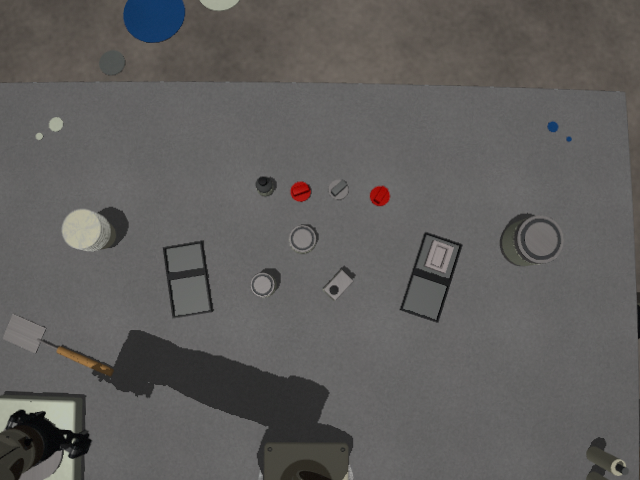

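View pics/scene0.png

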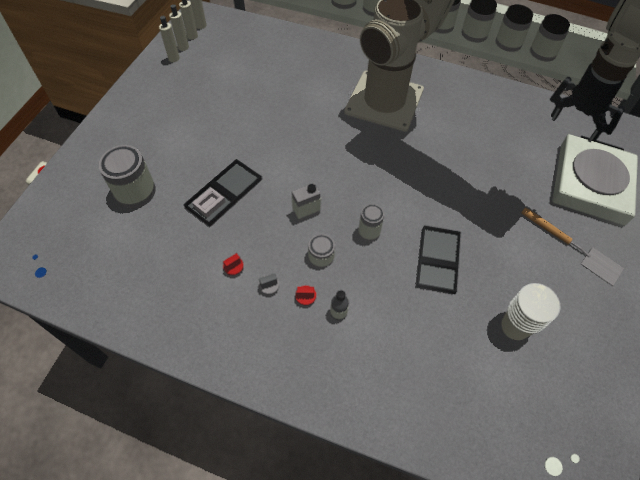

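The top view shows (in pixels) the plain tray at (188,280), filter tray (431,277), squat tin (302,238), tall tin (262,284), flat can (339,283), grey holder (339,188), and red look-alikes at (301,191) and (380,196). The bottle is at (265,186). The scene view agrees. Next I'll enlarge both.

```bash
python3 - <<'E'
import cv2
a=cv2.imread('pics/top0.png')[170:330,155:475]; cv2.imwrite('pics/topc.png',cv2.resize(a,None,fx=2.5,fy=2.5,interpolation=cv2.INTER_CUBIC))
a=cv2.imread('pics/scene0.png')[155:330,180:470]; cv2.imwrite('pics/scenec.png',cv2.resize(a,None,fx=2.75,fy=2.75,interpolation=cv2.INTER_CUBIC))
E
```

```text
(no output)
```

View pics/topc.png

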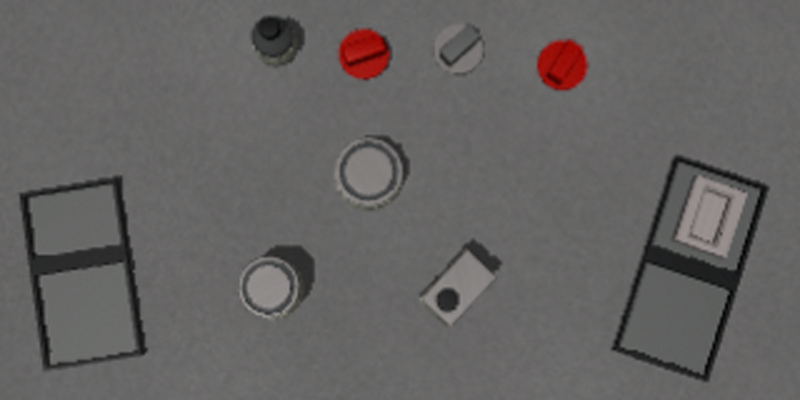

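View pics/scenec.png

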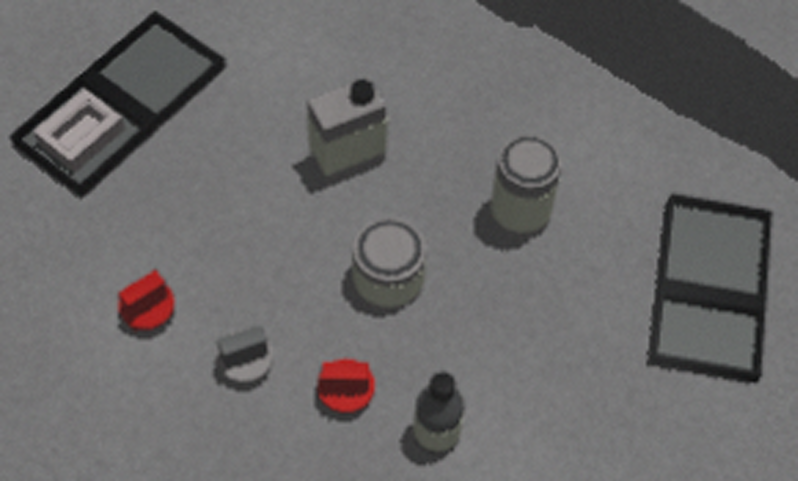

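```bash
python3 - <<'E'
from h import *
T=load('top0');S=load('scene0')
ft=lambda u:np.array([155+(u[0]+.5)/2.5-.5,170+(u[1]+.5)/2.5-.5]); fs=lambda u:np.array([180+(u[0]+.5)/2.75-.5,155+(u[1]+.5)/2.75-.5])
def show(n,t,s):
    x,e=tri([(T,ft(t)),(S,fs(s))]); print(n,np.round(x,4),'res',np.round(e,4)); return x
show('tall',(270,288),(530,160));show('squat',(370,172),(389,247));show('cap',(447,299),(362,84));show('can corners',(458,284),(347,107));show('holder',(461,45),(242,345))
show('seat',(710,216),(79,124))
F=[show('F',a,b) for a,b in zip([(676,156),(768,186),(708,380),(613,349)],[(82,195),(12,139),(155,12),(225,63)][0:1]+[(12,139),(155,12),(225,63)])]
P=[show('P',a,b) for a,b in zip([(20,193),(121,177),(146,351),(46,369)],[(758,381),(648,363),(670,196),(771,212)])]
def rect(pts,z,n):
    q=np.array([atz(T,ft(p),z)[:2] for p in pts]); r=cv2.minAreaRect(q.astype(np.float32)*1000); print(n,np.round(q.mean(0),4),'size',np.round(r[1],1),'edges',[ (round(float(np.linalg.norm(q[i]-q[i-1]))*1000,1),round(float(np.degrees(np.arctan2(*(q[i]-q[i-1])[::-1]))),1)) for i in range(4)])
rect([(676,156),(768,186),(708,380),(613,349)],.015,'ftray');rect([(20,193),(121,177),(146,351),(46,369)],.015,'ptray')
rect([(471,23),(482,36),(449,68),(439,57)],.047,'grip');rect([(693,172),(748,186),(725,258),(674,243)],.024,'block');rect([(701,186),(731,194),(718,246),(688,239)],.024,'key')
rect([(475,250),(497,272),(450,325),(420,297)],.088,'can')
E
```

```text
tall [0.4534 0.0988 0.0856] res [0.0016 0.0016]
squat [0.5594 0.0123 0.0545] res [0.0013 0.0013]
cap [ 0.4453 -0.0562  0.1064] res [0.0007 0.0007]
can corners [ 0.4585 -0.066   0.0852] res [0.0016 0.0016]
holder [ 0.6802 -0.0704  0.0357] res [0.0012 0.0012]
seat [ 0.5247 -0.3038  0.0249] res [0.0008 0.0008]
F [ 0.5823 -0.2758  0.0043] res [0.0016 0.0016]
F [ 0.5542 -0.3622  0.0102] res [0.0015 0.0015]
F [ 0.373  -0.3024  0.0148] res [0.0013 0.0013]
F [ 0.4012 -0.215   0.0087] res [0.0011 0.0011]
P [0.5408 0.3397 0.0057] res [0.0003 0.0003]
P [0.557  0.2468 0.0025] res [0.0016 0.0016]
P [0.395  0.219  0.0129] res [0.0031 0.0031]
P [0.3774 0.31   0.0128] res [0.0018 0.0018]
ftray [ 0.4779 -0.2891] size [ 93.  190.8] edges [(189.9, -18.5), (91.3, -107.4), (190.2, 162.0), (93.0, 72.4)]
ptray [0.4675 0.2759] size [164.9  95.5] edges [(164.9, 10.3), (95.5, -80.3), (162.8, -170.3), (93.8, 101.0)]
grip [ 0.6777 -0.0703] size [15.7 44. ] edges [(43.5, -42.3), (15.7, -139.7), (42.7, 135.0), (13.7, 42.4)]
block [ 0.5264 -0.3049] size [53.2 70.8] edges [(68.8, -15.6), (53.3, -103.6), (70.9, 161.5), (49.6, 74.2)]
key [ 0.5249 -0.3044] size [29.1 51.1] edges [(51.0, -14.4), (29.1, -104.3), (50.2, 165.2), (28.8, 77.4)]
can [ 0.4572 -0.0695] size [35.8 63. ] edges [(63.4, -49.1), (27.2, -134.5), (62.0, 138.7), (35.8, 47.6)]
```

```bash
cat >> h.py <<'E'
def go(x,y,z,yaw=None):
    s=bot.get_obs(); r=R.from_quat(s['tool_rot']); M=r.as_matrix(); p=np.array(s['eef_pos'])
    y0=np.degrees(np.arctan2(M[1,1],M[0,1])); t=0 if yaw is None else (y0-yaw+90)%180-90
    M2=M@R.from_rotvec([0,0,t],degrees=True).as_matrix()
    d=(M2.T@(np.array([x,y,z])-p))*1000
    ti=np.degrees(np.cross(M[:,2],[0,0,-1]))
    print('t',round(s['clock'],2),'p',np.round(p,4),'yaw',round(y0,1),'w',round(s['grip_width'],4),'F',np.round(s['ft_force'],1),'| turn z',round(t,1),'then shift mm',np.round(d,1),'rows>=',round(np.abs(d).max()/50,1),'tilt',np.round(M.T@ti,2))
E
python3 -c "
from h import *
go(.4534,.0988,.16,69)"
```

```text
t 0.15 p [0.1768 0.4672 0.2306] yaw 69.3 w 0.0856 F [-0.8 -0.3 -0. ] | turn z 0.3 then shift mm [-390.2 -244.7   71. ] rows>= 7.8 tilt [-0.09 -0.   -0.  ]
```

```bash
python3 -m jog '[[[-0.0434,-0.0272,0.0079,0,0,0],[-0.0434,-0.0272,0.0079,0,0,0],[-0.0434,-0.0272,0.0079,0,0,0],[-0.0434,-0.0272,0.0079,0,0,0],[-0.0434,-0.0272,0.0079,0,0,0],[-0.0434,-0.0272,0.0079,0,0,0],[-0.0434,-0.0272,0.0079,0,0,0],[-0.0434,-0.0272,0.0079,0,0,0],[-0.0434,-0.0272,0.0079,0,0,0]]]' 0.085
python3 - <<'E'
from h import *
go(.4534,.0988,.16,69); c=snap('wrist','w1'); print(proj(c,[.4534,.0988,.088]),proj(c,[.5594,.0123,.055]))
E
```

```text
clock: 1.27
eef_pos: [0.4626, 0.0928, 0.1562]
tool_rot: [0.175, 0.985, -0.0, 0.0]
ft_force: [0.6, 0.3, 0.1]
grip_width: 0.0847
t 1.27 p [0.4626 0.0928 0.1562] yaw 69.8 w 0.0847 F [0.6 0.3 0.1] | turn z 0.8 then shift mm [10.7  2.3 -3.8] rows>= 0.2 tilt [-0.02  0.    0.  ]
[327.42667037 237.36287398] [264.08754417 393.20216329]
```

View pics/w1.png

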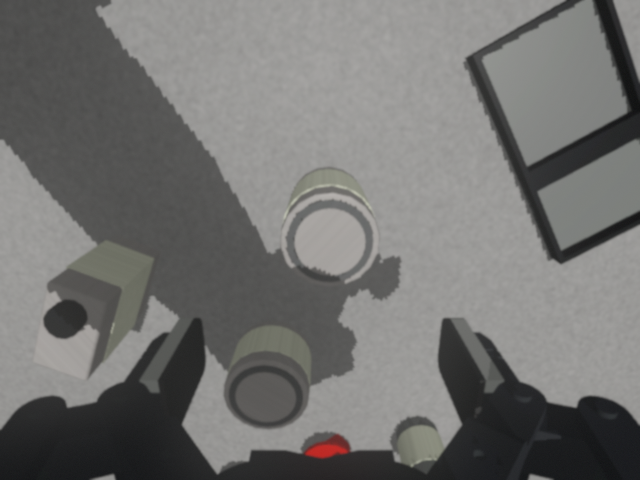

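The wrist view shows the tall tin's lid at (330,238) where (327,237) was predicted, and the squat tin at (266,393) where (264,393) was predicted. The estimates hold to about 2 mm.

```bash
python3 -m jog '[[[0.0107,0.0023,0.005,0,0,0],[0,0,0.03,0,0,0],[0,0,0.03,0,0,0],[0,0,0.03,0,0,0],[0,0,0.008,0,0,0]]]'
python3 -c "
from h import *
go(.4534,.0988,.05)"
```

```text
clock: 1.95
eef_pos: [0.4528, 0.0958, 0.049]
tool_rot: [0.177, 0.984, -0.002, 0.0]
ft_force: [-0.7, 0.3, 1.1]
grip_width: 0.0851
t 1.95 p [0.4528 0.0958 0.049 ] yaw 69.6 w 0.0851 F [-0.7  0.3  1.1] | turn z 0 then shift mm [ 0.5  3.  -1.1] rows>= 0.1 tilt [-0.21  0.06  0.  ]
```

Close and lift, then carry to the free pocket (0.4304, −0.2735).

```bash
python3 -m jog '[[[0,0.003,0,0,0,0],[0,0,0,0,0,0],[0,0,0,0,0,0],[0,0,0,0,0,0],[0,0,0,0,0,0],[0,0,0,0,0,0],[0,0,-0.03,0,0,0],[0,0,-0.04,0,0,0],[0,0,-0.04,0,0,0],[0,0,0,0,0,0]]]' 0
python3 -c "
from h import *
go(.4304,-.2735,.16,72)"
```

```text
clock: 3.2
eef_pos: [0.4524, 0.1, 0.1624]
tool_rot: [0.177, 0.984, -0.002, -0.001]
ft_force: [0.7, 0.7, -3.9]
grip_width: 0.0526
t 3.2 p [0.4524 0.1    0.1624] yaw 69.6 w 0.0526 F [ 0.7  0.7 -3.9] | turn z -2.4 then shift mm [ -94.5 -362.     3.9] rows>= 7.2 tilt [-0.27 -0.07 -0.  ]
```

```bash
python3 -m jog '[[[0,0,-0.03,0,0,-2.4],[-0.0115,-0.045,0,0,0,0],[-0.0115,-0.045,0,0,0,0],[-0.0115,-0.045,0,0,0,0],[-0.0115,-0.045,0,0,0,0],[-0.0115,-0.045,0,0,0,0],[-0.0115,-0.045,0,0,0,0],[-0.0115,-0.045,0,0,0,0],[-0.0115,-0.045,0,0,0,0],[0,0,0,0,0,0],[0,0,0,0,0,0]]]'
python3 - <<'E'
from h import *
go(.4304,-.2735,.06,72); c=snap('wrist','w2')
d=np.array([np.cos(np.radians(-18)),np.sin(np.radians(-18))]);n=np.array([-d[1],d[0]]);C=np.array([.478,-.289])
for a,b in ((.096,.046),(.096,-.046),(-.096,.046),(-.096,-.046)): print(a,b,proj(c,[*(C+a*d+b*n),.015]))
for u in [(.023,.012),(.023,-.012),(-.023,.012),(-.023,-.012)]:
    y=np.radians(-15);e=np.array([np.cos(y),np.sin(y)]);print('key',proj(c,[*(np.array([.5252,-.3043])+u[0]*e+u[1]*np.array([-e[1],e[0]])),.024]))
E
```

```text
clock: 4.58
eef_pos: [0.4207, -0.2795, 0.175]
tool_rot: [0.155, 0.988, 0.0, -0.014]
ft_force: [0.4, 0.6, -4.0]
grip_width: 0.053
t 4.58 p [ 0.4207 -0.2795  0.175 ] yaw 72.2 w 0.053 F [ 0.4  0.6 -4. ] | turn z 0.2 then shift mm [-10.6   9.2 114.7] rows>= 2.3 tilt [-0.22 -1.6  -0.  ]
0.096 0.046 [385.26786859 388.59539464]
0.096 -0.046 [279.9707577  388.06510047]
-0.096 0.046 [398.30770388 167.16663317]
-0.096 -0.046 [272.84195323 166.62104824]
key [349.03059118 371.20293537]
key [320.28793223 372.34606013]
key [347.40892899 322.08723696]
key [317.40655958 323.34344557]
```

View pics/w2.png

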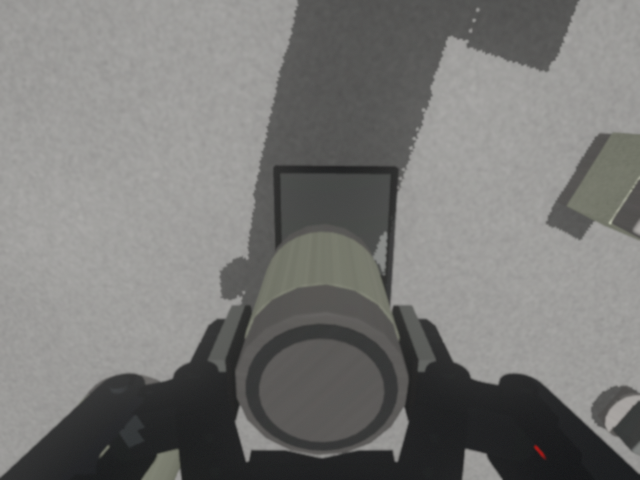

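The tray corners appear at (274,166) and (397,166), within 1 px of the prediction, and the tin is held straight. I'll level the tool, then lower.

```bash
python3 -m jog '[[[-0.0106,0.0092,0.01,-0.2,-1.6,0],[0,0,0.02,0,0,0],[0,0,0.02,0,0,0],[0,0,0,0,0,0]]]'
python3 -c "
from h import *
go(.4304,-.2735,.054,72)"
```

```text
clock: 5.12
eef_pos: [0.4337, -0.268, 0.1224]
tool_rot: [0.15, 0.989, 0.0, -0.001]
ft_force: [-0.7, 0.6, -2.6]
grip_width: 0.0529
t 5.12 p [ 0.4337 -0.268   0.1224] yaw 72.7 w 0.0529 F [-0.7  0.6 -2.6] | turn z 0.7 then shift mm [ 1.3 -6.3 68.4] rows>= 1.4 tilt [ 0.04 -0.1  -0.  ]
```

```bash
python3 -m jog '[[[0.001,-0.005,0.02,0,0,0],[0,0,0.02,0,0,0],[0,0,0.015,0,0,0],[0,0,0.006,0,0,0],[0,0,0.003,0,0,0],[0,0,0,0,0,0]]]'
python3 -c "
from h import *
go(.4304,-.2735,.053,72)"
```

```text
clock: 5.88
eef_pos: [0.4349, -0.2709, 0.0608]
tool_rot: [0.148, 0.989, -0.001, 0.002]
ft_force: [-0.2, 0.0, -3.9]
grip_width: 0.0528
t 5.88 p [ 0.4349 -0.2709  0.0608] yaw 73.0 w 0.0528 F [-0.2  0.  -3.9] | turn z 1.0 then shift mm [ 3.5 -3.8  7.8] rows>= 0.2 tilt [-0.05  0.28  0.  ]
```

```bash
python3 -m jog '[[[0.003,-0.004,0.003,0,0,0],[0,0,0.003,0,0,0],[0,0,0.002,0,0,0],[0,0,0,0,0,0]]]'
python3 -c "
from h import *
go(.4304,-.2735,.053,72)"
```

```text
clock: 6.38
eef_pos: [0.4317, -0.2749, 0.0542]
tool_rot: [0.148, 0.989, -0.001, 0.004]
ft_force: [-1.4, 0.2, -2.7]
grip_width: 0.0531
t 6.38 p [ 0.4317 -0.2749  0.0542] yaw 73.0 w 0.0531 F [-1.4  0.2 -2.7] | turn z 1.0 then shift mm [1.7 0.9 1.2] rows>= 0.0 tilt [-0.08  0.47  0.  ]
```

```bash
python3 -m jog '[[[0.001,0.001,0.001,0,-0.4,0],[0,0,0.001,0,0,0],[0,0,0.0005,0,0,0],[0,0,0,0,0,0]]]'
python3 -m jog '[[[0,0,0,0,0,0],[0,0,0,0,0,0],[0,0,0,0,0,0],[0,0,0,0,0,0]]]' 0.0854
python3 -c "
from h import *
go(.6778,-.0703,.16,47)"
```

```text
clock: 6.88
eef_pos: [0.4315, -0.2747, 0.0544]
tool_rot: [0.148, 0.989, -0.004, 0.009]
ft_force: [-1.1, 0.0, -0.1]
grip_width: 0.0529
clock: 7.38
eef_pos: [0.433, -0.2753, 0.0544]
tool_rot: [0.148, 0.989, -0.004, 0.011]
ft_force: [-0.2, -0.5, 0.3]
grip_width: 0.0856
t 7.38 p [ 0.433  -0.2753  0.0544] yaw 73.0 w 0.0856 F [-0.2 -0.5  0.3] | turn z 26.0 then shift mm [ -41.5  317.5 -102.9] rows>= 6.3 tilt [-0.25  1.27 -0.  ]
```

```bash
python3 -m jog '[[[0,0,-0.03,-0.2,1.2,0],[0,0,-0.04,0,0,0],[0,0,-0.04,0,0,8.7],[0,0,0,0,0,8.7],[0,0,0,0,0,8.7],[-0.0069,0.0529,0,0,0,0],[-0.0069,0.0529,0,0,0,0],[-0.0069,0.0529,0,0,0,0],[-0.0069,0.0529,0,0,0,0],[-0.0069,0.0529,0,0,0,0],[-0.006,0.045,0,0,0,0],[0,0,0,0,0,0]]]'
python3 - <<'E'
from h import *
go(.6778,-.0703,.14,47); c=snap('wrist','w3')
y=np.radians(-43);e=np.array([np.cos(y),np.sin(y)])
for u in [(.019,.008),(.019,-.008),(-.019,.008),(-.019,-.008)]: print(proj(c,[*(np.array([.6778,-.0703])+u[0]*e+u[1]*np.array([-e[1],e[0]])),.047]))
E
```

```text
clock: 8.88
eef_pos: [0.6848, -0.0762, 0.1666]
tool_rot: [0.376, 0.926, -0.001, 0.001]
ft_force: [0.4, -0.4, -0.1]
grip_width: 0.0854
t 8.88 p [ 0.6848 -0.0762  0.1666] yaw 45.8 w 0.0854 F [ 0.4 -0.4 -0.1] | turn z -1.2 then shift mm [ 9.3 -0.5 26.5] rows>= 0.5 tilt [-0.01  0.18  0.  ]
[333.83597474 240.75138241]
[309.97990487 241.24883035]
[333.07539815 184.83108567]
[308.13441458 185.37796467]
```

View pics/w3.png

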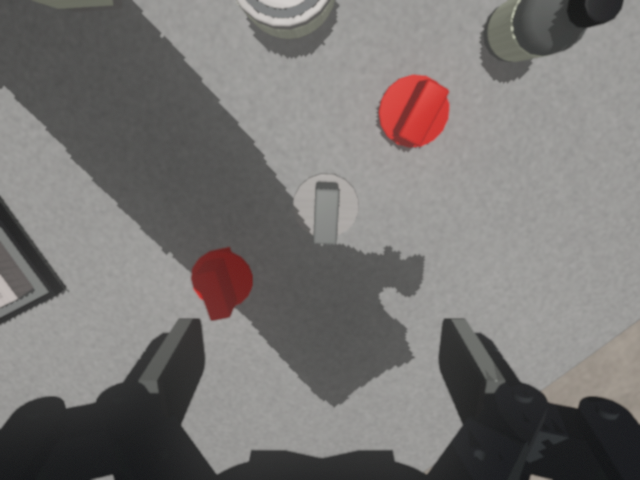

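The grip bar's top face runs from (315,190) to (337,243), with its centre near (326,216). That is about 4 px off the prediction, so I'll refine it.

```bash
python3 - <<'E'
from h import *
c=load('w3'); T=load('top0')
print('tri',tri([(c,(326,216.5)),(T,(155+461.5/2.5-.5,170+45.5/2.5-.5))]))
a=atz(c,(326.5,190),.047);b=atz(c,(325.5,243),.047);m=(a+b)/2;print(m,np.linalg.norm(a-b),np.degrees(np.arctan2(*(b-a)[1::-1])))
go(m[0],m[1],.10,47)
E
```

```text
tri (array([ 0.6814437 , -0.0711005 ,  0.03958367]), [0.0014829067340534968, 0.0014829067340537622])
[ 0.68162151 -0.06969003  0.047     ] 0.03621979533140613 -45.12009212770015
t 8.93 p [ 0.6836 -0.0775  0.1668] yaw 45.7 w 0.0854 F [-0.6 -0.2 -0.2] | turn z -1.3 then shift mm [ 7.   4.4 66.8] rows>= 1.3 tilt [-0.06  0.16 -0.  ]
```

```bash
python3 -m jog '[[[0.006,0.003,0.01,0,0,0],[0,0,0.03,0,0,0],[0,0,0.03,0,0,0],[0,0,0.03,0,0,0],[0,0,0,0,0,0]]]'
python3 -c "
from h import *
go(.680,-.070,.024,45.5)"
```

```text
clock: 9.55
eef_pos: [0.6754, -0.0756, 0.064]
tool_rot: [0.381, 0.925, -0.002, -0.0]
ft_force: [-0.9, 0.6, -0.4]
grip_width: 0.0852
t 9.55 p [ 0.6754 -0.0756  0.064 ] yaw 45.3 w 0.0852 F [-0.9  0.6 -0.4] | turn z -0.2 then shift mm [ 0.6  7.3 40. ] rows>= 0.8 tilt [-0.18  0.05 -0.  ]
```

```bash
python3 -m jog '[[[0.0005,0.006,0.015,0,0,0],[0,0.001,0.015,0,0,0],[0,0,0.006,0,0,0],[0,0,0,0,0,0]]]'
python3 -c "
from h import *
go(.680,-.070,.024,45.5)"
```

```text
clock: 10.05
eef_pos: [0.6815, -0.0711, 0.0293]
tool_rot: [0.381, 0.924, -0.001, 0.002]
ft_force: [-0.7, 0.4, -0.5]
grip_width: 0.0855
t 10.05 p [ 0.6815 -0.0711  0.0293] yaw 45.2 w 0.0855 F [-0.7  0.4 -0.5] | turn z -0.3 then shift mm [ 1.9 -0.3  5.3] rows>= 0.1 tilt [0.01 0.28 0.  ]
```

```bash
python3 -m jog '[[[0.0015,0,0.004,0,0,0],[0,0,0,0,0,0]]]'
python3 -m jog '[[[0,0,0,0,0,0],[0,0,0,0,0,0],[0,0,0,0,0,0],[0,0,0,0,0,0],[0,0,0,0,0,0],[0,0,0,0,0,0],[0,0,0,0,0,0],[0,0,-0.03,0,0,0],[0,0,-0.04,0,0,0],[0,0,-0.04,0,0,0],[0,0,-0.02,0,0,0],[0,0,0,0,0,0]]]' 0
python3 -c "
from h import *
go(.5252,-.3043,.14,75)"
```

```text
clock: 10.3
eef_pos: [0.681, -0.07, 0.0259]
tool_rot: [0.381, 0.924, -0.001, 0.003]
ft_force: [0.2, -0.3, -0.9]
grip_width: 0.0854
clock: 11.8
eef_pos: [0.6792, -0.0694, 0.1578]
tool_rot: [0.381, 0.924, -0.001, 0.001]
ft_force: [-0.4, -0.3, -0.8]
grip_width: 0.0148
t 11.8 p [ 0.6792 -0.0694  0.1578] yaw 45.2 w 0.0148 F [-0.4 -0.3 -0.8] | turn z -29.8 then shift mm [  88.  -266.7   18.3] rows>= 5.3 tilt [-0.08  0.17 -0.  ]
```

```bash
python3 -m jog '[[[0,0,0,0,0,-10],[0,0,0,0,0,-10],[0,0,0,0,0,-9.8],[0.0155,-0.047,0.0,0,0,0],[0.0155,-0.047,0,0,0,0],[0.0155,-0.047,0,0,0,0],[0.0155,-0.047,0,0,0,0],[0.0155,-0.047,0,0,0,0],[0.01,-0.03,0,0,0,0],[0,0,0,0,0,0],[0,0,0,0,0,0]]]'
python3 - <<'E'
from h import *
go(.5252,-.3043,.10,75); c=snap('wrist','w4')
def kp(z,C,y,h,v):
    y=np.radians(y);e=np.array([np.cos(y),np.sin(y)]);n=np.array([-e[1],e[0]])
    return [np.round(proj(c,[*(np.array(C)+a*h*e+b*v*n),z]),0).tolist() for a,b in ((1,1),(1,-1),(-1,-1),(-1,1))]
print('keyway',kp(.024,(.5252,-.3043),-15,.023,.012)); print('block',kp(.024,(.5252,-.3043),-15,.032,.025))
s=bot.get_obs();p=s['eef_pos'];M=R.from_quat(s['tool_rot']).as_matrix();y=np.degrees(np.arctan2(M[1,0],M[0,0]))
print('grip top',kp(p[2]+.022,p[:2],y,.019,.008),'disc centre top',proj(c,[p[0],p[1],p[2]-.006]))
E
```

```text
clock: 13.18
eef_pos: [0.5178, -0.3083, 0.1388]
tool_rot: [0.121, 0.993, 0.001, -0.013]
ft_force: [-0.2, 1.0, -0.2]
grip_width: 0.0146
t 13.18 p [ 0.5178 -0.3083  0.1388] yaw 76.1 w 0.0146 F [-0.2  1.  -0.2] | turn z 1.1 then shift mm [-7.1  5.8 38.6] rows>= 0.8 tilt [-0.01 -1.48 -0.  ]
keyway [[348.0, 276.0], [313.0, 276.0], [314.0, 209.0], [351.0, 210.0]]
block [[367.0, 289.0], [294.0, 288.0], [293.0, 195.0], [372.0, 197.0]]
grip top [[299.0, 300.0], [348.0, 300.0], [346.0, 396.0], [301.0, 396.0]] disc centre top [323.62449535 312.05481561]
```

View pics/w4.png

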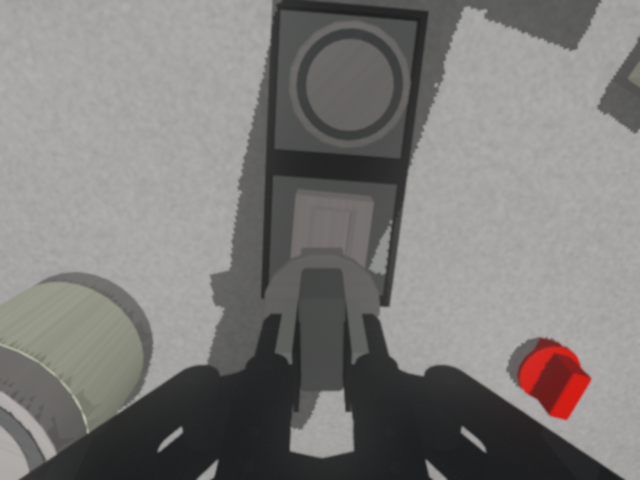

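The tall tin stands upright in its pocket. The grip top spans rows 298–390 where 300–396 was predicted, so the holder is centred in the jaws. I'll enlarge the seat to get its angle.

```bash
python3 - <<'E'
import cv2
a=cv2.imread('pics/w4.png')[170:270,265:405]; a=cv2.convertScaleAbs(a,alpha=2.2,beta=-100)
cv2.imwrite('pics/w4c.png',cv2.resize(a,None,fx=5,fy=5,interpolation=cv2.INTER_CUBIC))
E
```

```text
(no output)
```

View pics/w4c.png

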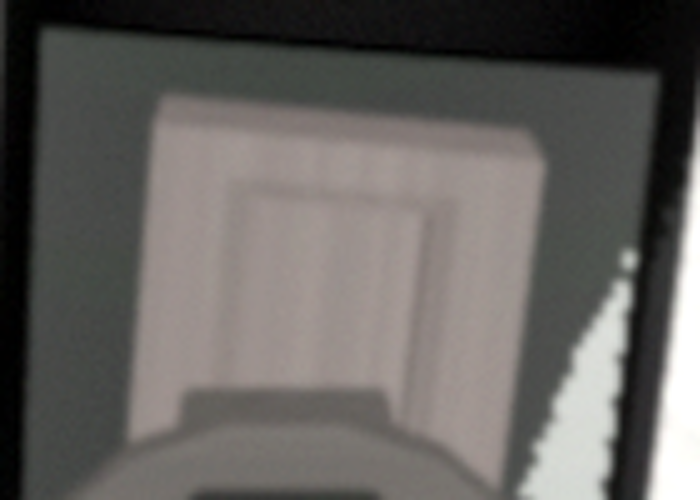

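```bash
python3 - <<'E'
from h import *
c=load('w4'); f=lambda u,v:(265+(u+.5)/5-.5,170+(v+.5)/5-.5)
P=lambda u,v,z=.024:atz(c,f(u,v),z)[:2]
A,B,L,Rr=P(158,127),P(543,157),P(130,440),P(503,485)
ang=lambda d:np.degrees(np.arctan2(d[1],d[0]))
print('far edge len',np.linalg.norm(A-B),'ang',ang(A-B),'left',ang(A-L)-180,'right',ang(B-Rr)-180)
for y in (-15,-17,-18,-20,-22):
    e=np.array([np.cos(np.radians(y)),np.sin(np.radians(y))]); print(y,'centre',(A+B)/2+.032*e)
K1,K2=P(230,183),P(457,203);print('keyway far edge',np.linalg.norm(K1-K2),ang(K1-K2))
t1,t2=P(40,28,.015),P(660,73,.015);print('tray bar edge',ang(t1-t2),np.linalg.norm(t1-t2))
E
```

```text
far edge len 0.04929813665624003 ang -108.41815978918174 left -19.978703576407668 right -18.665070842175368
-15 centre [ 0.52687925 -0.30335917]
-17 centre [ 0.52657137 -0.30443285]
-18 centre [ 0.52640343 -0.3049655 ]
-20 centre [ 0.52603979 -0.3060216 ]
-22 centre [ 0.52563951 -0.30706437]
keyway far edge 0.029297369864165368 -109.04637341048141
tray bar edge -108.054883161121 0.08110127670040623
```

```bash
python3 -c "
from h import *
go(.5258,-.3048,.10,72)"
python3 -m jog '[[[-0.005,0.005,0.01,0,-1.4,4],[0,0,0.02,0,0,0],[0,0,0.01,0,0,0],[0,0,0,0,0,0]]]'
python3 -c "
from h import *
go(.5258,-.3048,.06,72)"
```

```text
t 13.22 p [ 0.5178 -0.3082  0.1387] yaw 76.2 w 0.0147 F [-1.5  0.5 -0.6] | turn z 4.2 then shift mm [-7.5  5.8 38.5] rows>= 0.8 tilt [-0.03 -1.49  0.  ]
clock: 13.72
eef_pos: [0.5264, -0.3, 0.0967]
tool_rot: [0.153, 0.988, -0.0, -0.001]
ft_force: [0.4, -0.2, -0.7]
grip_width: 0.0147
t 13.72 p [ 0.5264 -0.3     0.0967] yaw 72.4 w 0.0147 F [ 0.4 -0.2 -0.7] | turn z 0.4 then shift mm [-0.9 -4.8 36.7] rows>= 0.7 tilt [-0.03 -0.07  0.  ]
```

```bash
python3 -m jog '[[[-0.001,-0.0045,0.012,0,0,0],[0,0,0.01,0,0,0],[0,0,0.008,0,0,0],[0,0,0,0,0,0]]]'
python3 -c "
from h import *
go(.5258,-.3048,.05,72)"
```

```text
clock: 14.22
eef_pos: [0.5269, -0.305, 0.0655]
tool_rot: [0.152, 0.988, -0.0, 0.0]
ft_force: [-0.2, 0.8, -1.6]
grip_width: 0.0148
t 14.22 p [ 0.5269 -0.305   0.0655] yaw 72.5 w 0.0148 F [-0.2  0.8 -1.6] | turn z 0.5 then shift mm [ 1.1 -0.1 15.5] rows>= 0.3 tilt [-0.05  0.01  0.  ]
```

```bash
python3 -m jog '[[[0.001,0,0.006,0,0,0.5],[0,0,0.006,0,0,0],[0,0,0.006,0,0,0],[0,0,0.004,0,0,0],[0,0,0,0,0,0]]]'
python3 -c "
from h import *
go(.5258,-.3048,.035,72)"
```

```text
clock: 14.85
eef_pos: [0.5261, -0.3051, 0.0424]
tool_rot: [0.157, 0.988, -0.001, 0.001]
ft_force: [-0.8, 0.4, -0.8]
grip_width: 0.0147
t 14.85 p [ 0.5261 -0.3051  0.0424] yaw 71.9 w 0.0147 F [-0.8  0.4 -0.8] | turn z -0.1 then shift mm [0.4 0.2 7.4] rows>= 0.1 tilt [-0.06  0.07  0.  ]
```

Entering freely with no contact force, so I'll continue.

```bash
python3 -m jog '[[[0,0,0.003,0,0,0],[0,0,0.002,0,0,0],[0,0,0.002,0,0,0],[0,0,0.001,0,0,0],[0,0,0.001,0,0,0],[0,0,0,0,0,0]]]'
python3 -c "
from h import *
go(.5258,-.3048,.035,72)"
```

```text
clock: 15.6
eef_pos: [0.5268, -0.3054, 0.0372]
tool_rot: [0.157, 0.988, -0.001, 0.002]
ft_force: [-0.8, 0.7, -2.1]
grip_width: 0.0148
t 15.6 p [ 0.5268 -0.3054  0.0372] yaw 71.9 w 0.0148 F [-0.8  0.7 -2.1] | turn z -0.1 then shift mm [1.1 0.3 2.2] rows>= 0.0 tilt [-0.1   0.26  0.  ]
```

```bash
python3 -m jog '[[[0,0,0.003,0,0,0],[0,0,0.002,0,0,0],[0,0,0.002,0,0,0],[0,0,0,0,0,0]]]'
python3 -c "
from h import *
go(.5258,-.3048,.035,72)"
```

```text
clock: 16.1
eef_pos: [0.5271, -0.3056, 0.0373]
tool_rot: [0.157, 0.988, -0.002, 0.004]
ft_force: [-0.2, 0.1, -1.4]
grip_width: 0.0146
t 16.1 p [ 0.5271 -0.3056  0.0373] yaw 71.9 w 0.0146 F [-0.2  0.1 -1.4] | turn z -0.1 then shift mm [1.5 0.4 2.3] rows>= 0.0 tilt [-0.14  0.48  0.  ]
```

```bash
python3 -m jog '[[[0,0,0.004,0,0.4,0],[0,0,0.004,0,0,0],[0,0,0.004,0,0,0]]]'
python3 -c "
from h import *
go(.5258,-.3048,.035,72)"
```

```text
clock: 16.48
eef_pos: [0.5273, -0.3058, 0.0369]
tool_rot: [0.157, 0.988, -0.002, 0.003]
ft_force: [-9.2, 4.6, 24.1]
grip_width: 0.0147
t 16.48 p [ 0.5273 -0.3058  0.0369] yaw 71.9 w 0.0147 F [-9.2  4.6 24.1] | turn z -0.1 then shift mm [1.8 0.5 1.9] rows>= 0.0 tilt [-0.19  0.32 -0.  ]
```

```bash
python3 -m jog '[[[0,0,0,0,0,0],[0,0,0,0,0,0],[0,0,0,0,0,0],[0,0,0,0,0,0],[0,0,0,0,0,0],[0,0,-0.02,0,0,0],[0,0,-0.03,0,0,0],[0.005,0,-0.04,0,0,0],[0.04,0,-0.01,0,0,0],[0.03,0,0,0,0,0],[0,0,0,0,0,0]]]' 0.0854
python3 - <<'E'
from h import *
go(.5594,.0123,.16,72); c=snap('wrist','w5')
cv2.imwrite('pics/w5c.png',cv2.resize(c['pixels'][:,:,::-1][100:480,150:550],None,fx=1.5,fy=1.5,interpolation=cv2.INTER_CUBIC))
for dx in (.005,.01): 
  for z in (.0,): pass
def kp(z,C,y,h,v):
    y=np.radians(y);e=np.array([np.cos(y),np.sin(y)]);n=np.array([-e[1],e[0]])
    return [((np.round(proj(c,[*(np.array(C)+a*h*e+b*v*n),z]),0)-[150,100])*1.5).tolist() for a,b in ((1,1),(1,-1),(-1,-1),(-1,1))]
print('grip top seated',kp(.057,(.5262,-.305),-18,.019,.008)); print('if 14mm high',kp(.071,(.5262,-.305),-18,.019,.008))
E
```

```text
clock: 17.85
eef_pos: [0.4542, -0.2815, 0.1362]
tool_rot: [0.157, 0.988, -0.002, 0.001]
ft_force: [-0.2, 0.2, -0.7]
grip_width: 0.0854
t 17.85 p [ 0.4542 -0.2815  0.1362] yaw 71.9 w 0.0854 F [-0.2  0.2 -0.7] | turn z -0.1 then shift mm [ -9.3 311.9 -24.7] rows>= 6.2 tilt [-0.16  0.14  0.  ]
grip top seated [[279.0, 429.0], [241.5, 427.5], [240.0, 352.5], [279.0, 352.5]]
if 14mm high [[279.0, 450.0], [240.0, 450.0], [238.5, 372.0], [280.5, 372.0]]
```

View pics/w5c.png

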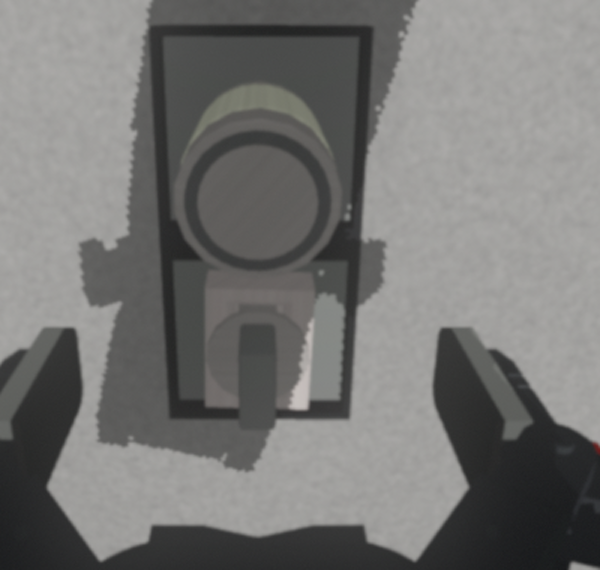

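The grip top spans rows 354–429 and columns 239–277, matching the seated prediction of 352–429 and 240–279. Unseated it would be about 20 px lower. The holder is home and the tall tin stands. Next is the squat tin.

```bash
python3 -m jog '[[[-0.0013,0.045,-0.01,0,0,0],[-0.0013,0.052,-0.005,0,0,0],[-0.0013,0.052,-0.005,0,0,0],[-0.0013,0.052,0,0,0,0],[-0.0013,0.052,0,0,0,0],[-0.0013,0.045,0,0,0,0],[0,0,0,0,0,0],[0,0,0,0,0,0]]]'
python3 - <<'E'
from h import *
c=load('w1'); p=atz(c,(266,394),.055); print(p); go((p[0]+.5594)/2,(p[1]+.0123)/2,.03,72)
E
```

```text
clock: 18.9
eef_pos: [0.5704, 0.0063, 0.1537]
tool_rot: [0.157, 0.988, -0.002, 0.006]
ft_force: [0.1, -0.2, 0.2]
grip_width: 0.0852
[0.56051651 0.01332147 0.055     ]
t 18.9 p [0.5704 0.0063 0.1537] yaw 71.9 w 0.0852 F [ 0.1 -0.2  0.2] | turn z -0.1 then shift mm [ 13.5   3.2 123.5] rows>= 2.5 tilt [-0.1   0.69  0.  ]
```

```bash
python3 -m jog '[[[0.0135,0.003,0.01,0,0.6,0],[0,0,0.03,0,0,0],[0,0,0.02,0,0,0],[0,0,0,0,0,0]]]'
python3 -c "
from h import *
go(.56,.0128,.028,72)"
```

```text
clock: 19.4
eef_pos: [0.5549, 0.0099, 0.0901]
tool_rot: [0.161, 0.987, -0.001, -0.002]
ft_force: [-0.1, -0.0, 0.1]
grip_width: 0.0853
t 19.4 p [0.5549 0.0099 0.0901] yaw 71.5 w 0.0853 F [-0.1 -0.   0.1] | turn z -0.5 then shift mm [-4.1  4.5 62.1] rows>= 1.2 tilt [-0.16 -0.16 -0.  ]
```

```bash
python3 -m jog '[[[-0.004,0.004,0.015,0,0,0],[0,0,0.02,0,0,0],[0,0,0.018,0,0,0],[0,0,0.006,0,0,0],[0,0,0,0,0,0]]]'
python3 -c "
from h import *
go(.56,.0128,.028,72)"
```

```text
clock: 20.02
eef_pos: [0.5621, 0.0112, 0.0304]
tool_rot: [0.162, 0.987, -0.001, 0.001]
ft_force: [-0.8, 0.8, -0.5]
grip_width: 0.0856
t 20.02 p [0.5621 0.0112 0.0304] yaw 71.3 w 0.0856 F [-0.8  0.8 -0.5] | turn z -0.7 then shift mm [2.5 0.9 2.4] rows>= 0.0 tilt [-0.06  0.08 -0.  ]
```

```bash
python3 -m jog '[[[0.002,0.001,0.002,0,0,0],[0,0,0,0,0,0],[0,0,0,0,0,0],[0,0,0,0,0,0],[0,0,0,0,0,0],[0,0,0,0,0,0]]]' 0
python3 -m jog '[[[0,0,-0.03,0,0,0],[0,0,-0.04,0,0,0],[0,0,-0.03,0,0,0],[0,0,0,0,0,0]]]'
python3 -c "
from h import *
go(.4311,.2693,.12,72)"
```

```text
clock: 20.78
eef_pos: [0.561, 0.013, 0.0296]
tool_rot: [0.162, 0.987, -0.0, 0.001]
ft_force: [0.6, 0.1, -1.5]
grip_width: 0.0599
clock: 21.28
eef_pos: [0.5594, 0.013, 0.1302]
tool_rot: [0.162, 0.987, -0.001, -0.001]
ft_force: [0.5, -0.1, -3.1]
grip_width: 0.0602
t 21.27 p [0.5594 0.013  0.1302] yaw 71.3 w 0.0602 F [ 0.5 -0.1 -3.1] | turn z -0.7 then shift mm [201.2 204.1  10.1] rows>= 4.1 tilt [-0.1  -0.06  0.  ]
```

```bash
python3 -m jog '[[[0.04,0.04,0,0,0,0],[0.04,0.04,0,0,0,0],[0.04,0.04,0,0,0,0],[0.04,0.04,0,0,0,0],[0.036,0.036,0,0,0,0],[0,0,0,0,0,0],[0,0,0,0,0,0]]]'
python3 - <<'E'
from h import *
go(.4311,.2693,.05,72); c=snap('wrist','w6')
d=np.array([np.cos(np.radians(10.3)),np.sin(np.radians(10.3))]);n=np.array([-d[1],d[0]]);C=np.array([.4675,.2759])
for a,b in ((.083,.046),(.083,-.046),(-.083,.046),(-.083,-.046)): print(a,b,proj(c,[*(C+a*d+b*n),.015]))
E
```

```text
clock: 22.15
eef_pos: [0.4291, 0.2655, 0.1181]
tool_rot: [0.164, 0.986, -0.005, -0.006]
ft_force: [-0.7, 0.8, -3.7]
grip_width: 0.0602
t 22.15 p [0.4291 0.2655 0.1181] yaw 71.1 w 0.0602 F [-0.7  0.8 -3.7] | turn z -0.9 then shift mm [-1.4  5.  68.1] rows>= 1.4 tilt [-0.67 -0.6   0.  ]
0.083 0.046 [473.03609267 351.90754562]
0.083 -0.046 [355.40881857 404.6419793 ]
-0.083 0.046 [362.71920314 136.3329349 ]
-0.083 -0.046 [230.23521461 210.81886643]
```

View pics/w6.png

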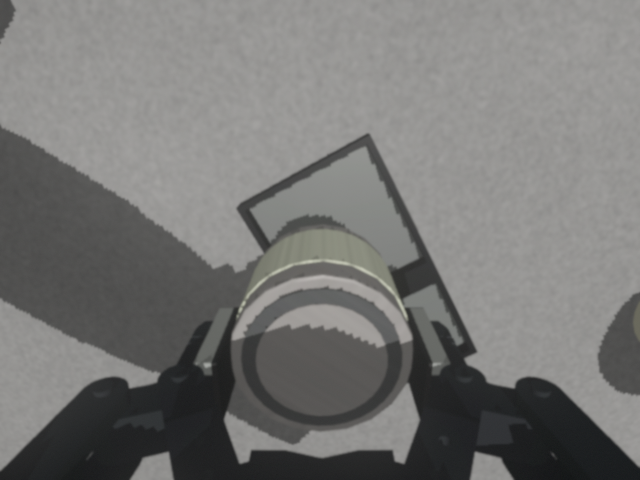

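The tray corners appear at (368,134), (239,207) and (476,352), up to 9 px off the prediction, so I'll refit the tray.

```bash
python3 - <<'E'
from h import *
c=load('w6'); a,b,e=[atz(c,u,.015)[:2] for u in ((368,134),(239,207),(476,352))]
ang=lambda d:np.degrees(np.arctan2(d[1],d[0]))
print('corners',a,b,e,'len',np.linalg.norm(a-e),ang(e-a),np.linalg.norm(a-b),ang(a-b)-90)
C=(b+e)/2; y=np.radians((ang(e-a)+ang(a-b)-90)/2); d=np.array([np.cos(y),np.sin(y)])
print('centre',C,'sq',C-.037*d,'narrow',C+.05*d, np.degrees(y)); q=((C-.037*d)+np.array([.4311,.2693]))/2
go(q[0],q[1],.05,72)
E
```

```text
corners [0.37732878 0.30961544] [0.3935748  0.22187918] [0.54168856 0.33794253] len 0.16678297083524474 9.77874789802917 0.08922771760057849 10.490570561182693
centre [0.46763168 0.27991085] sq [0.431209   0.27340025] narrow [0.51685153 0.28870896] 10.13465922960593
t 22.2 p [0.4291 0.2653 0.1181] yaw 71.1 w 0.0605 F [ 0.2 -0.2 -3.6] | turn z -0.9 then shift mm [-0.8  7.2 68. ] rows>= 1.4 tilt [-0.65 -0.63  0.  ]
```

```bash
python3 -m jog '[[[-0.001,0.007,0.02,-0.6,-0.6,0],[0,0,0.02,0,0,0],[0,0,0.015,0,0,0],[0,0,0,0,0,0]]]'
python3 -c "
from h import *
go(.4312,.2715,.034)"
```

```text
clock: 22.7
eef_pos: [0.4344, 0.2662, 0.0601]
tool_rot: [0.169, 0.986, -0.001, -0.001]
ft_force: [-0.2, -0.8, -2.5]
grip_width: 0.0598
t 22.7 p [0.4344 0.2662 0.0601] yaw 70.5 w 0.0598 F [-0.2 -0.8 -2.5] | turn z 0 then shift mm [ 4.7  4.  26. ] rows>= 0.5 tilt [-0.14 -0.04  0.  ]
```

```bash
python3 -m jog '[[[0.005,0.005,0.006,0,0,0],[0,0.001,0.006,0,0,0],[0,0,0.005,0,0,0],[0,0,0.003,0,0,0],[0,0,0,0,0,0]]]'
python3 -c "
from h import *
go(.4312,.2715,.034)"
```

```text
clock: 23.32
eef_pos: [0.4333, 0.2736, 0.0402]
tool_rot: [0.17, 0.985, -0.0, 0.001]
ft_force: [0.3, 0.6, -2.9]
grip_width: 0.0604
t 23.32 p [0.4333 0.2736 0.0402] yaw 70.4 w 0.0604 F [ 0.3  0.6 -2.9] | turn z 0 then shift mm [ 1.3 -2.7  6.2] rows>= 0.1 tilt [-0.01  0.07  0.  ]
```

```bash
python3 -m jog '[[[0.001,-0.001,0.003,0,0,0],[0,0,0.002,0,0,0],[0,0,0.002,0,0,0],[0,0,0.002,0,0,0],[0,0,0,0,0,0]]]'
python3 -c "
from h import *
go(.4312,.2715,.034)"
```

```text
clock: 23.95
eef_pos: [0.4327, 0.2735, 0.0341]
tool_rot: [0.17, 0.985, 0.001, 0.002]
ft_force: [-0.6, 0.2, -3.0]
grip_width: 0.0603
t 23.95 p [0.4327 0.2735 0.0341] yaw 70.4 w 0.0603 F [-0.6  0.2 -3. ] | turn z 0 then shift mm [ 0.7 -2.4  0.1] rows>= 0.0 tilt [ 0.11  0.18 -0.  ]
```

```bash
python3 -m jog '[[[0,-0.001,0.001,0,0,0],[0,0,0.001,0,0,0],[0,0,0.001,0,0,0],[0,0,0,0,0,0]]]'
python3 -m jog '[[[0,0,0,0,0,0],[0,0,0,0,0,0],[0,0,0,0,0,0],[0,0,0,0,0,0],[0,0,-0.03,0,0,0],[0,0,-0.04,0,0,0],[0,0,-0.05,0,0,9.5],[0,0,-0.03,0,0,9.5],[0,0,0,0,0,9.5],[0,0,0,0,0,0]]]' 0.0854
python3 -c "
from h import *
go(.458,-.067,.19,42)"
```

```text
clock: 24.45
eef_pos: [0.4328, 0.2731, 0.0337]
tool_rot: [0.17, 0.985, 0.002, 0.002]
ft_force: [0.6, 0.1, -3.1]
grip_width: 0.0605
clock: 25.7
eef_pos: [0.4324, 0.2727, 0.1877]
tool_rot: [0.414, 0.91, 0.002, 0.002]
ft_force: [-0.5, 0.4, -0.1]
grip_width: 0.0854
t 25.7 p [0.4324 0.2727 0.1877] yaw 41.1 w 0.0854 F [-0.5  0.4 -0.1] | turn z -0.9 then shift mm [-269.6 -208.3   -2.9] rows>= 5.4 tilt [0.33 0.12 0.  ]
```

```bash
python3 -m jog '[[[-0.045,-0.0347,0,0,0,0],[-0.045,-0.0347,0,0,0,0],[-0.045,-0.0347,0,0,0,0],[-0.045,-0.0347,0,0,0,0],[-0.045,-0.0347,0,0,0,0],[-0.04,-0.031,0,0,0,0],[0,0,0,0,0,0],[0,0,0,0,0,0]]]'
python3 - <<'E'
from h import *
go(.458,-.067,.1,42); c=snap('wrist','w7')
E
```

```text
clock: 26.7
eef_pos: [0.4552, -0.0696, 0.1829]
tool_rot: [0.402, 0.916, 0.002, 0.0]
ft_force: [-0.1, 0.3, -0.4]
grip_width: 0.0853
t 26.7 p [ 0.4552 -0.0696  0.1829] yaw 42.6 w 0.0853 F [-0.1  0.3 -0.4] | turn z 0.6 then shift mm [-0.   3.6 82.9] rows>= 1.7 tilt [ 0.17 -0.06  0.  ]
```

View pics/w7.png

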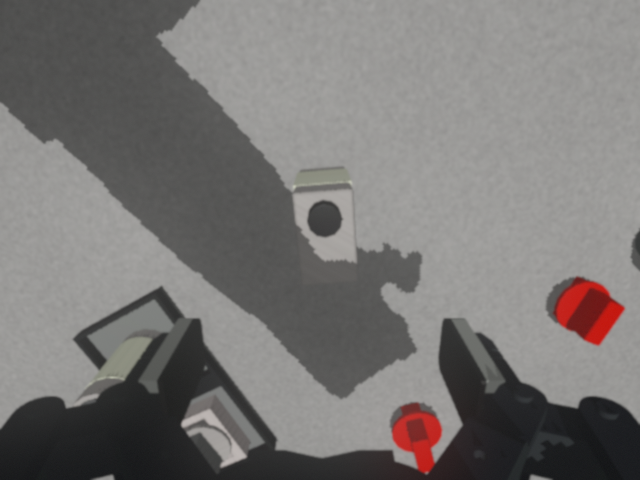

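The can's top face runs from (293,190) and (352,188) at the far edge to (300,283) and (356,284) at the near edge.

```bash
python3 - <<'E'
from h import *
c=load('w7'); q=[atz(c,u,.088)[:2] for u in ((293,190),(352,188),(356,284),(300,283))]
ang=lambda d:np.degrees(np.arctan2(d[1],d[0]))
print(np.mean(q,0),[np.linalg.norm(q[i]-q[i-1]) for i in range(4)],'long',ang(q[2]-q[1]),ang(q[3]-q[0]),'short',ang(q[0]-q[1]),ang(q[3]-q[2]))
print(tri([(c,(325,236)),(load('top0'),(155+458.5/2.5-.5,170+284.5/2.5-.5))]))
m=np.mean(q,0); go(m[0],m[1],.055,44)
E
```

```text
[ 0.45607347 -0.06734059] [np.float64(0.059564404866359846), np.float64(0.03443508372230024), np.float64(0.061518941476444454), np.float64(0.03529160118463924)] long -43.716455851087375 -44.43182288688996 short -135.4738434760552 -138.6176183585558
(array([ 0.4585451 , -0.0686876 ,  0.07566563]), [0.0009955532546461277, 0.000995553254646088])
t 26.75 p [ 0.4552 -0.0694  0.1829] yaw 42.7 w 0.0853 F [ 0.2 -0.  -1.1] | turn z -1.3 then shift mm [  0.8   1.7 127.9] rows>= 2.6 tilt [ 0.16 -0.04  0.  ]
```

```bash
python3 -m jog '[[[0.001,0.002,0.02,0,0,-1.5],[0,0,0.03,0,0,0],[0,0,0.03,0,0,0],[0,0,0.02,0,0,0],[0,0,0,0,0,0]]]'
python3 -c "
from h import *
go(.457,-.068,.052,44)"
```

```text
clock: 27.38
eef_pos: [0.4568, -0.0589, 0.0805]
tool_rot: [0.38, 0.925, 0.002, 0.0]
ft_force: [0.2, 0.3, -0.1]
grip_width: 0.0853
t 27.38 p [ 0.4568 -0.0589  0.0805] yaw 45.3 w 0.0853 F [ 0.2  0.3 -0.1] | turn z 1.3 then shift mm [-6.7 -6.3 28.5] rows>= 0.6 tilt [ 0.24 -0.05 -0.  ]
```

```bash
python3 -m jog '[[[-0.0065,-0.006,0.006,0,0,0.8],[0,0,0.009,0,0,0],[0,0,0.007,0,0,0],[0,0,0.004,0,0,0],[0,0,0,0,0,0]]]'
python3 -c "
from h import *
go(.457,-.068,.052,44)"
```

```text
clock: 28.0
eef_pos: [0.4594, -0.0673, 0.0551]
tool_rot: [0.386, 0.923, 0.003, 0.003]
ft_force: [-0.9, 0.1, -0.1]
grip_width: 0.0851
t 28.0 p [ 0.4594 -0.0673  0.0551] yaw 44.6 w 0.0851 F [-0.9  0.1 -0.1] | turn z 0.6 then shift mm [ 1.1 -2.2  3.1] rows>= 0.1 tilt [0.4  0.15 0.  ]
```

```bash
python3 -m jog '[[[0.001,-0.002,0.002,0.4,0,0.5],[0,0,0,0,0,0],[0,0,0,0,0,0],[0,0,0,0,0,0],[0,0,0,0,0,0],[0,0,0,0,0,0],[0,0,0,0,0,0]]]' 0
python3 -m jog '[[[0,0,-0.03,0,0,0],[0,0,-0.04,0,0,0],[0,0,-0.04,0,0,0],[0,0,-0.01,0,0,0],[0,0,0,0,0,0]]]'
python3 -c "
from h import *
go(.5167,.2868,.17,10.2)"
```

```text
clock: 28.88
eef_pos: [0.4578, -0.0681, 0.0537]
tool_rot: [0.39, 0.921, -0.0, 0.002]
ft_force: [0.3, 0.2, -0.2]
grip_width: 0.0358
clock: 29.5
eef_pos: [0.4533, -0.0673, 0.172]
tool_rot: [0.39, 0.921, -0.002, -0.004]
ft_force: [-0.7, -1.2, -4.9]
grip_width: 0.0354
t 29.5 p [ 0.4533 -0.0673  0.172 ] yaw 44.1 w 0.0354 F [-0.7 -1.2 -4.9] | turn z 33.9 then shift mm [337.2 125.1   1.2] rows>= 6.7 tilt [-0.38 -0.32 -0.  ]
```

```bash
python3 -m jog '[[[0,0,0,0,0,8.5],[0,0,0,0,0,8.5],[0,0,0,0,0,8.5],[0,0,0,0,0,8.4],[0.0415,0.0154,0,0,0,0],[0.0415,0.0154,0,0,0,0],[0.0415,0.0154,0,0,0,0],[0.0415,0.0154,0,0,0,0],[0.0415,0.0154,0,0,0,0],[0.0415,0.0154,0,0,0,0],[0.0415,0.0154,0,0,0,0],[0.035,0.013,0,0,0,0]]]'
python3 -m jog '[[[0,0,0,0,0,0],[0,0,0,0,0,0]]]'
python3 - <<'E'
from h import *
go(.5167,.2868,.10,10.2); c=snap('wrist','w8')
E
```

```text
clock: 31.0
eef_pos: [0.5082, 0.2781, 0.1381]
tool_rot: [0.652, 0.758, -0.022, -0.019]
ft_force: [1.7, -0.2, -3.0]
grip_width: 0.0357
clock: 31.25
eef_pos: [0.5058, 0.2795, 0.1322]
tool_rot: [0.65, 0.759, -0.026, -0.02]
ft_force: [0.3, -0.4, -3.7]
grip_width: 0.0356
t 31.25 p [0.5058 0.2795 0.1322] yaw 8.8 w 0.0356 F [ 0.3 -0.4 -3.7] | turn z -1.4 then shift mm [ 5.3 14.1 31.3] rows>= 0.6 tilt [-3.73  0.16 -0.  ]
```

View pics/w8.png

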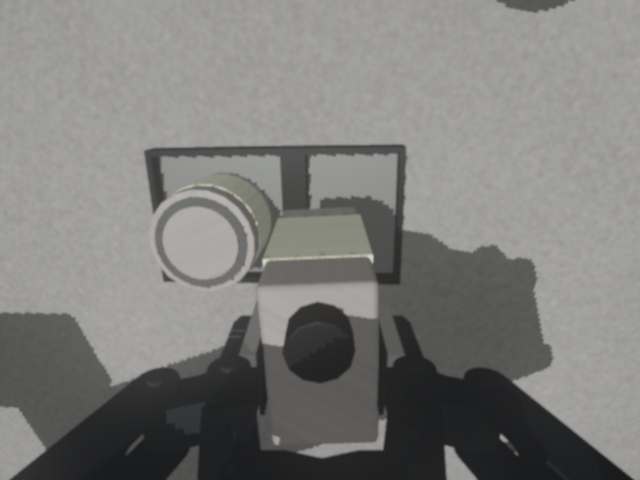

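The squat tin stands in the square pocket. The tray's corners are at (146,151), (405,146) and (398,283). I'll refit the tray and level the tool.

```bash
python3 - <<'E'
from h import *
c=load('w8'); a,b,e=[atz(c,u,.015)[:2] for u in ((146,151),(405,146),(398,283))]
ang=lambda d:np.degrees(np.arctan2(d[1],d[0]))
C=(a+e)/2; print(a,b,e,np.linalg.norm(a-b),ang(b-a),np.linalg.norm(b-e),ang(b-e)-90,'C',C)
y=np.radians(10.2); print('narrow',C+.05*np.array([np.cos(y),np.sin(y)]))
E
python3 -m jog '[[[0.003,0.008,-0.015,-3.6,0,-1],[0,0,0,0,0,0],[0,0,0,0,0,0]]]'
python3 - <<'E'
from h import *
go(.5167,.2868,.10,10.2); c=snap('wrist','w9')
E
```

```text
[0.37896864 0.31008007] [0.54065462 0.33894374] [0.55571141 0.24833272] 0.1642420979527067 10.121641432397228 0.09185348741565934 9.434606070634047 C [0.46734002 0.2792064 ]
narrow [0.5165498  0.28806063]
clock: 31.68
eef_pos: [0.5128, 0.2799, 0.1444]
tool_rot: [0.646, 0.764, -0.004, -0.001]
ft_force: [0.3, 0.1, -3.7]
grip_width: 0.0356
t 31.68 p [0.5128 0.2799 0.1444] yaw 9.6 w 0.0356 F [ 0.3  0.1 -3.7] | turn z -0.6 then shift mm [ 6.3  5.4 44.4] rows>= 0.9 tilt [-0.42  0.24  0.  ]
```

```bash
python3 -m jog '[[[0.006,0.0045,0.015,-0.4,0.2,-0.5],[0,0,0.015,0,0,0],[0,0,0.015,0,0,0],[0,0,0,0,0,0]]]'
python3 -c "
from h import *
go(.5167,.288,.058,10.2)"
```

```text
clock: 32.22
eef_pos: [0.5157, 0.2846, 0.0961]
tool_rot: [0.643, 0.766, -0.002, -0.001]
ft_force: [-0.3, -0.2, -2.5]
grip_width: 0.0354
t 32.23 p [0.5157 0.2846 0.0961] yaw 9.9 w 0.0354 F [-0.3 -0.2 -2.5] | turn z -0.3 then shift mm [ 3.3  1.8 38.1] rows>= 0.8 tilt [-0.23  0.1  -0.  ]
```

```bash
python3 -m jog '[[[0.0033,0.0018,0.01,-0.2,0.1,0],[0,0,0.01,0,0,0],[0,0,0.008,0,0,0],[0,0,0.004,0,0,0],[0,0,0,0,0,0]]]'
python3 -c "
from h import *
go(.5167,.288,.058,10.2)"
```

```text
clock: 32.85
eef_pos: [0.5174, 0.2886, 0.0624]
tool_rot: [0.643, 0.766, 0.0, 0.0]
ft_force: [-0.5, 0.1, -4.2]
grip_width: 0.0357
t 32.85 p [0.5174 0.2886 0.0624] yaw 9.9 w 0.0357 F [-0.5  0.1 -4.2] | turn z -0.3 then shift mm [-0.5 -0.8  4.4] rows>= 0.1 tilt [ 0.03 -0.02 -0.  ]
```

```bash
python3 -m jog '[[[0,0,0.002,0,0,0],[0,0,0.002,0,0,0],[0,0,0.002,0,0,0],[0,0,0,0,0,0]]]'
python3 -m jog '[[[0,0,0.002,0,0,0],[0,0,0.001,0,0,0],[0,0,0,0,0,0]]]'
```

```text
clock: 33.35
eef_pos: [0.5183, 0.2893, 0.0579]
tool_rot: [0.643, 0.766, 0.002, 0.0]
ft_force: [0.5, -0.4, -3.6]
grip_width: 0.0355
clock: 33.72
eef_pos: [0.5184, 0.2895, 0.0578]
tool_rot: [0.643, 0.766, 0.003, 0.001]
ft_force: [-0.9, -0.4, -3.1]
grip_width: 0.0357
```

```bash
python3 -m jog '[[[0,0,0.003,-0.3,0,0],[0,0,0.002,0,0,0]]]'
python3 -c "
from h import *
go(.5167,.288,.058,10.2)"
```

```text
clock: 33.98
eef_pos: [0.5184, 0.2897, 0.0578]
tool_rot: [0.643, 0.766, 0.006, 0.002]
ft_force: [-5.1, -2.4, 11.1]
grip_width: 0.0352
t 33.98 p [0.5184 0.2897 0.0578] yaw 9.9 w 0.0352 F [-5.1 -2.4 11.1] | turn z -0.3 then shift mm [-1.4 -2.  -0.3] rows>= 0.0 tilt [ 0.69 -0.24 -0.  ]
```

On the floor. I'll release part way to clear the squat tin, lift, and move off for a final look.

```bash
python3 -m jog '[[[0,0,0,0.5,0,0],[0,0,0,0,0,0],[0,0,0,0,0,0],[0,0,0,0,0,0],[0,0,-0.02,0,0,0],[0,0,-0.04,0,0,0],[0,0,-0.05,0,0,0],[0,0,-0.03,0,0,0]]]' 0.055
python3 -c "
from h import *
go(.36,.05,.25)"
```

```text
clock: 34.98
eef_pos: [0.5172, 0.2886, 0.1964]
tool_rot: [0.643, 0.766, -0.0, -0.002]
ft_force: [0.4, -0.8, 0.2]
grip_width: 0.055
t 34.98 p [0.5172 0.2886 0.1964] yaw 9.9 w 0.055 F [ 0.4 -0.8  0.2] | turn z 0 then shift mm [-207.8 -196.2  -53.5] rows>= 4.2 tilt [-0.16 -0.11 -0.  ]
```

```bash
python3 -m jog '[[[-0.035,-0.033,-0.015,0,0,0],[-0.04,-0.04,-0.015,0,0,0],[-0.04,-0.04,-0.01,0,0,0],[-0.04,-0.04,-0.01,0,0,0],[-0.03,-0.03,0,0,0,0],[0,0,0,0,0,0],[0,0,0,0,0,0]]]'
python3 - <<'E'
from h import *
t=snap('top','top9');s=snap('scene','scene9')
a=cv2.resize(t['pixels'][170:330,155:475],None,fx=2.0,fy=2.0,interpolation=cv2.INTER_CUBIC)
b=cv2.resize(s['pixels'][130:330,160:480],None,fx=2.0,fy=1.4,interpolation=cv2.INTER_CUBIC)
cv2.imwrite('pics/fin.png',np.vstack([a,b])[:600,:,::-1])
print(bot.get_obs()['clock'])
E
```

```text
clock: 35.85
eef_pos: [0.3678, 0.0706, 0.2492]
tool_rot: [0.643, 0.766, 0.004, 0.002]
ft_force: [0.3, 0.8, -0.4]
grip_width: 0.0552
35.95
```

View pics/fin.png

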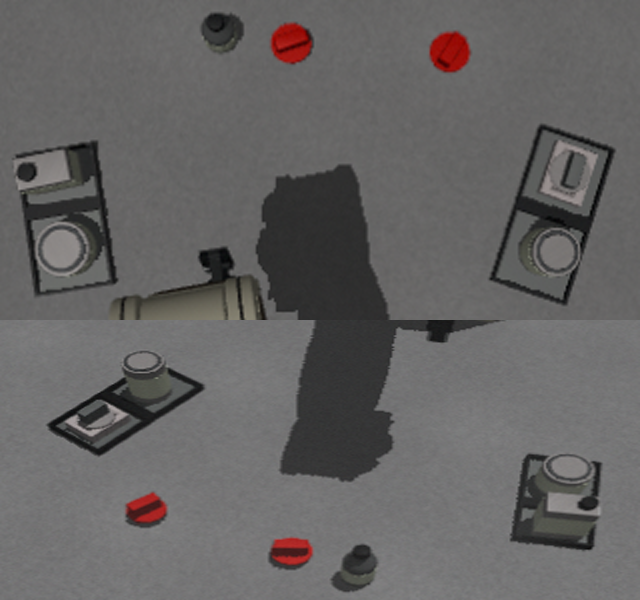

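The final views show all four items upright in their pockets. The red look-alikes and the bottle are where they were. Handing in.

```bash
python3 -c "
from h import *
print(bot.job_done())"
```

```text
the job is handed in; nothing more can be done
None
```

Both kits are made up and the job is handed in, at about 36 s of the 106 s allowed. I placed the items in the order asked.

- **Filter tray, tall tin:** it stands upright in the free pocket.
- **Filter tray, filter holder:** it is in its seat with the key home. It met a firm stop of 24 N on the last push, and a wrist view matched the seated height to about 1 mm.
- **Plain tray:** the low wide tin stands in the square pocket and the flat can in the narrow pocket. The can was on the floor when released, with 11 N of contact. I released the wide tin without a clear contact reading, so it may have dropped under 1 mm.
- **Left alone:** the last top and scene pictures show the bottle and both red look-alikes where they started. The large paint tin and the cup stack lie outside those crops, and I kept every move away from them.

Three checks disagreed along the way:

- **Seat angle:** the top view gave about −15° and the wrist camera about −19°. I used −18°, and the key went in with no sideways load.
- **Plain tray position:** the first estimate was about 4 mm out, and I corrected it from the wrist view.
- **Measured heights:** two-view heights came out 7 mm low for the holder and 12 mm low for the can, and the stated heights fitted better.

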